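Lock the rotor on the spinner drive with its spring clip

ROBOT

A 7-joint arm with a two-finger parallel gripper is mounted at the origin on a cart in front of the work surface, level with it; the furniture and walls round the work are solid. World frame = base frame: x ahead of the robot, y to its left, z up, the work surface at z = 0. Lengths are in m, angles in rad, forces in N, time in s.
With the tool pointing down it reaches from about 0.425 to 0.825 m from the base axis. Payload 3.6 kg.
Tool frame: the origin (TCP) lies at the very end of the fingers, on their centre line; the grasp point (between the pads) lies 19 mm behind it; x points along the fingers, y is the direction in which the jaws open and shut, and the axes are right-handed (so a half turn about x gives the same grasp; the last joint's range is limited). The gripper opens to 85 mm and grips with 20 to 120 N. Pads are 22 mm wide; open, the fingers measure 114 mm over their backs; the gripper's body (76 mm by 85 mm) begins 54 mm behind the grasp point. The pads swing forward as they close: fully open they stand 13 mm farther back than shut.
Start: joints at [-1.206, 0.615, -0.013, 1.423, 0.008, 1.103, -0.04], TCP at [0.248, 0.601, 0.231] pointing down, gripper open.
Joint ranges: [-3.12, 3.12], [-0.3, 2.06], [-1.34, 1.32], [0.26, 2.42], [-1.36, 4.5], [0.01, 1.98], [-2.84, 2.84]. Speed limits (rad/s): [2.79, 2.79, 3.14, 3.14, 3.14, 3.14, 3.14].

INTERFACE

Orientations are given as a unit quaternion [w, x, y, z].
In Python, from rig import manip gives the robot as it stands.
- The arm moves only by the tool step_arm, never from a script. Its argument "plan" is a list of rows, each an object of numbers: "tx", "ty", "tz": the shift along the world's x, y, z in mm; "ax", "ay", "az": the turn, a rotation vector about the world's x, y, z in degrees. In form: [{"tx": .., "ty": .., "tz": .., "ax": .., "ay": .., "az": ..}, ...]. A call has exactly 10 rows; each row is the pose to reach, as a shift and turn from the pose measured when the call began; what a row does not reach only later rows make up. A row lasts 1/8 s, in which the tool goes at most 62.5 mm and 10.7 degrees, less where a joint would pass 70% of its speed; a pose out of reach is approached as far as the arm can. A call with a gripper value outside its range is refused whole. "gripper" is the finger opening in mm, from 0 to 85.4, set as the call begins (left out, the last holds). The fingers move at their own pace and stop on an object; "squeeze" is the grip in N (left out, the last holds). Time passes only in rows, so rows that repeat a pose let the fingers close, or fill a call up. It gives the time, the measured TCP pose, the force and the opening at its end, in the units of the state.
- manip.sense(): the state, without advancing time (a new reading comes with each control period).
- manip.get_image(name): name is "scene" or "top"; returns the picture (480x640x3 uint8, blue, green, red); there is no depth.
- manip.calibration(name): a dict with "vertical_fov" (degrees; the focal length in pixels is half the picture's height over the tangent of half this angle, whatever the lens; pixels are square), "cx", "cy" (the principal point, pixels), "position" and "attitude" of the camera in the world. Camera axes: x right, y up, looking along -z (the intrinsics and any distortion apply to the point x, -y, -z); pixel columns grow to the right and rows downward; lengths in m; the calibration is good to about 2 mm. A picture is of the moment at which its call begins. calibration takes no time and is no camera call.
- manip.finish_job(): hands the job in, once; it reports no verdict.
The state is a dict: "time": time; "joint_positions": joint angles; "qvel": joint speeds; "tau": joint torques, N m; "eef_pos": TCP position; "ee_rot": TCP orientation; "wrist_force": force on the tool from outside, world axes, zero at the start; "moment": the same for the moment, N m; "opening": finger opening in m.
Only numpy, scipy, OpenCV 4.12 (cv2) and the standard library are available. Lean on these libraries where they do the work, as an engineer would, in place of code of your own. Each camera call takes 0.05 s, during which the arm holds its last target. There are 200 camera calls.

TASK

Set the aluminium rotor over the spindle of the small spinner drive so that it lies flat on the hub, then lock it there: push the open spring clip sideways into the groove under the spindle's head until it snaps fully home, and let go. The spindle's height is set by hand and differs every time, so find the groove by a light touch and do not force the clip (25 N is too much). Leave the petri dish, well plate, marker and forceps where they are.

Things in the scene. Friction and masses are not known exactly. Their poses are not given: they have to be found in the camera images.
- drive: spinner drive, fixed to the worktop: low white housing 106 x 106 mm, top 20 mm above the worktop, with a round grey hub 38 mm across on it that carries the rotor (hub top 26 mm above the worktop). A vertical steel spindle, 21 to 22 mm in diameter, stands on the hub's axis. Origin: on the spindle axis, at worktop height; z up. The spindle is sprung: it gives 1 mm per 6 N along its axis and comes back.
- hub_seat (a point): the centre of the hub's top, on the spindle axis, 26 mm above the worktop; the rotor's origin comes here
- groove_lowest (a point): point on the spindle axis 50 mm above the worktop, the lowest place of the groove's floor; the true floor is 0 to 24 mm higher, clamped by hand, and no reading gives it. Groove: neck 14 mm in diameter, 9 mm high, over a 22 mm shoulder. Head above it: 22 mm in diameter, 8 mm thick, upper edge bevelled 2.5 mm, lower edge and shoulder square; flat top (17 mm across) 17 mm above the groove's floor.
- rotor: aluminium rotor, about 0.12 kg, loose on the worktop: round plate 64 mm in diameter and 10 mm thick with six dark places, on it a round collar 40 mm in diameter up to 22 mm above the underside; bore 26 mm right through. Origin: centre of the underside; z up. Grip the collar.
- clip: grey open spring clip, about 0.06 kg, loose, flat on the worktop: 6 mm thick, 30 mm wide, 58 mm long. Origin: on the underside, centre of the seat (on the spindle axis when home). x points out through the mouth, the way it is pushed; z up. Solid plate from x = -42 to -7 mm (its front edge stops on the neck at home); from there two sprung jaws reach to x = +15 mm.
- clip_handle (a point): middle of the clip's upright handle block, 32 mm behind the clip's origin (x = -32 mm), 22 mm above its underside; block 14 mm along x, 12 mm along y (grip across y), from the plate's top (6 mm) up to 34 mm above the underside
- clip_mouth (a point): between the nibs of the two jaws, 6 mm ahead of the clip's origin, at half thickness. Nibs leave 9 mm; flared tips ahead of them stand 23 mm apart. The jaws touch the neck some 12 to 17 mm short of home, the push rises to roughly 7 N, the nibs pass the neck about 6 mm short of home and draw the clip in; then a hard stop.
- petri_1: lidded petri dish, 66 mm across, 16 mm high, bystander; origin under its centre
- well_plate: clear well plate 85 x 127 x 13 mm, bystander; origin under its centre
- marker_1: marker pen 132 mm long, 13 mm high, lying, bystander; origin under its middle, long axis x
- forceps: steel forceps 137 mm long, 9 mm high, lying, bystander; origin under its middle, long axis y
Mind the look-alikes: they are no part of the job. Of the things that look like the clip, the smaller one is meant. Leave any pink look-alike of the rotor alone.

How it is judged:
On the way, in this order (a step that is already met when the one before it is completed fails the run):
1. the rotor lies flat on the hub, over the spindle (horizontal distance between rotor and hub_seat below 0.004 m and z of rotor in the frame of hub_seat between -0.003 and 0.003 m and angle between rotor's own z axis and vertical below 0.08 rad), for 0.2 s.
2. the clip sits home in the groove (horizontal distance between clip and hub_seat below 0.0025 m and height (world z) of clip between 0.048 and 0.079 m and angle between clip's own z axis and vertical below 0.25 rad), for 0.2 s.
At the end, for the whole second after the job is handed in: The rotor lies flat on the hub (origin within 4 mm of the axis and 3 mm of the hub's height, tilt under 0.08 rad); the clip is home in the groove (origin within 2.5 mm of the spindle axis, between 48 and 79 mm above the worktop, tilt under 0.25 rad: it droops a little in its slack); both at rest (all of step 1 and all of step 2 and linear speed of each of clip, rotor below 0.01 m/s); the robot touches nothing.
It fails at once if the clip is forced against the drive or its spindle with more than 25 N (contact force between clip and drive above 25 N).
It fails at once if a bystander (petri dish, well plate, marker, forceps) is shifted by more than 30 mm (distance of any of petri_1, well_plate, marker_1, forceps from where it was at the start of the episode above 0.03 m).
It also fails if it takes over 67 s, if anything falls off the work surface, if the arm or the gripper's body presses on something with over 40 N, if the wrist force passes 120 N, or if a joint passes its speed limit or range.

## Working session

There is one attempt and no reset: what is moved stays moved. The work goes in short steps, Python scripts to look and compute and a tool call to move; the robot and the scene stay as the last step left them, time stands still between calls to the robot, and variables do not carry over. Pictures are saved under pics/ and viewed, on a budget of 10 in all, crops included, one or two more only if the job needs it, and the job is handed in when it is done.

Besides the shell and the picture viewer there is one more tool, called after "Emit:" by a JSON object that holds its "api" and its "payload", one argument or row to a line. step_arm: Moves the arm, as the interface text tells. Its arguments: {"type":"object","properties":{"plan":{"type":"array","items":{"type":"object","properties":{"tx":{"type":"number"},"ty":{"type":"number"},"tz":{"type":"number"},"ax":{"type":"number"},"ay":{"type":"number"},"az":{"type":"number"}}}},"gripper":{"type":"number"},"squeeze":{"type":"number"}},"required":["plan"]}

```bash
mkdir -p pics; ls; cat > h.py <<'E'
import numpy as np, cv2
from rig import manip
from scipy.spatial.transform import Rotation as R
def grab(n,f=None):
    im=np.array(manip.get_image(n))
    if f: cv2.imwrite(f,im)
    return im
E
python3 - <<'E'
from h import *
for n in("scene","top"):
    print(n,manip.calibration(n)); grab(n,f"pics/{n}0.png")
print(manip.sense())
E
```

```text
pics
scene {'vertical_fov': 52.9775325574659, 'cx': 309.73557914821106, 'cy': 234.6155374512692, 'position': array([0.09614389, 0.60483368, 0.52734094]), 'attitude': array([-0.22659159, -0.13936904,  0.4832265 ,  0.83410112])}
top {'vertical_fov': 45.78352220364583, 'cx': 317.7215114484428, 'cy': 240.76832607007228, 'position': array([ 0.26156052, -0.09831707,  1.30409589]), 'attitude': array([-0.70090757, -0.07424204,  0.0711551 ,  0.7058    ])}
{'time': 0.1, 'joint_positions': array([-1.20650939,  0.61584295, -0.01262481,  1.42476235,  0.00807348,
        1.10338205, -0.04034525]), 'qvel': array([ 0.00042406, -0.00267847,  0.00047124, -0.0017901 ,  0.00055254,
       -0.00058286,  0.00020655]), 'tau': array([ 1.84483702e-03, -4.70389438e+01,  2.60467781e-01, -1.71571541e+01,
        1.01153960e-02,  5.91759308e-03, -2.71570755e-06]), 'eef_pos': array([0.24731007, 0.60036476, 0.23023282]), 'ee_rot': array([ 0.69349831,  0.13643297,  0.69381954, -0.13806008]), 'wrist_force': array([ 0.04365531,  0.92735446, -1.33863473]), 'moment': array([-0.01635156,  0.05334581, -0.03249878]), 'opening': 0.08577450702447022}
```

View pics/scene0.png

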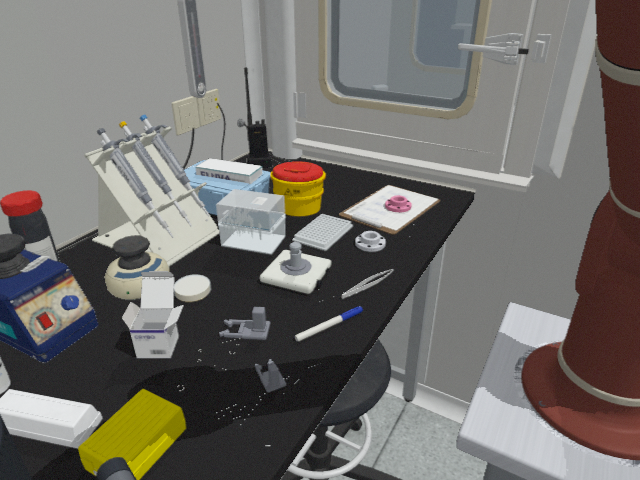

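View pics/top0.png

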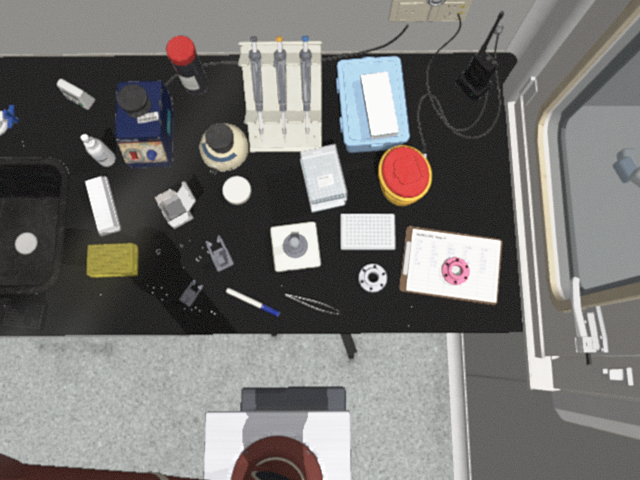

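The scene view shows the drive at (297,265), the white/aluminium rotor at (371,240), its pink look-alike at (398,203), and two clip-like things at (247,325) and (270,375). In the top view these are the drive (296,245), rotor (373,278), pink one (456,270), and clips A (218,255) and B (190,292). I'll enlarge the crops next.

```bash
cat >> h.py <<'E'
def cam(n):
    c=manip.calibration(n); f=240/np.tan(np.radians(c['vertical_fov']/2))
    w,x,y,z=c['attitude']; return f,c['cx'],c['cy'],np.array(c['position']),R.from_quat([x,y,z,w]).as_matrix()
def ray(n,u,v):
    f,cx,cy,p,M=cam(n); d=M@np.array([(u-cx)/f,-(v-cy)/f,-1]); return p,d
def onz(n,u,v,z):
    p,d=ray(n,u,v); return p+d*(z-p[2])/d[2]
def proj(n,P):
    f,cx,cy,p,M=cam(n); q=M.T@(np.array(P)-p); return np.array([cx-f*q[0]/q[2],cy+f*q[1]/q[2]])
E
python3 - <<'E'
from h import *
t=cv2.imread('pics/top0.png'); s=cv2.imread('pics/scene0.png')
up=lambda a:cv2.resize(a,(400,300),interpolation=cv2.INTER_CUBIC)
g=lambda a:np.uint8(255*(a/255.)**.6)
cv2.imwrite('pics/crop1.png',g(np.vstack([np.hstack([up(t[230:305,160:260]),up(s[296:401,205:345])]),np.hstack([up(t[215:290,245:345]),up(t[240:315,330:430])])])))
for n,(u,v) in dict(drive=(296,245),rotor=(373,278),A=(218,255),B=(190,292)).items(): print(n,onz('top',u,v,0.02))
for n,(u,v) in dict(drive=(297,265),rotor=(371,240),A=(247,325),B=(270,375)).items(): print(n,onz('scene',u,v,0.02))
print(proj('top',[0.247,.6,.23]),proj('top',[0,0,0]))
E
```

```text
drive [ 0.52030394 -0.04342495  0.02      ]
rotor [ 0.44239416 -0.2187931   0.02      ]
A [0.49819836 0.13582433 0.02      ]
B [0.41336615 0.19686856 0.02      ]
drive [ 0.52045498 -0.04457859  0.02      ]
rotor [ 0.4368914  -0.20134312  0.02      ]
A [0.49678115 0.14400803 0.02      ]
B [0.40295792 0.21384694 0.02      ]
[-56.95666098 370.05147345] [275.88799479 483.9693515 ]
```

View pics/crop1.png

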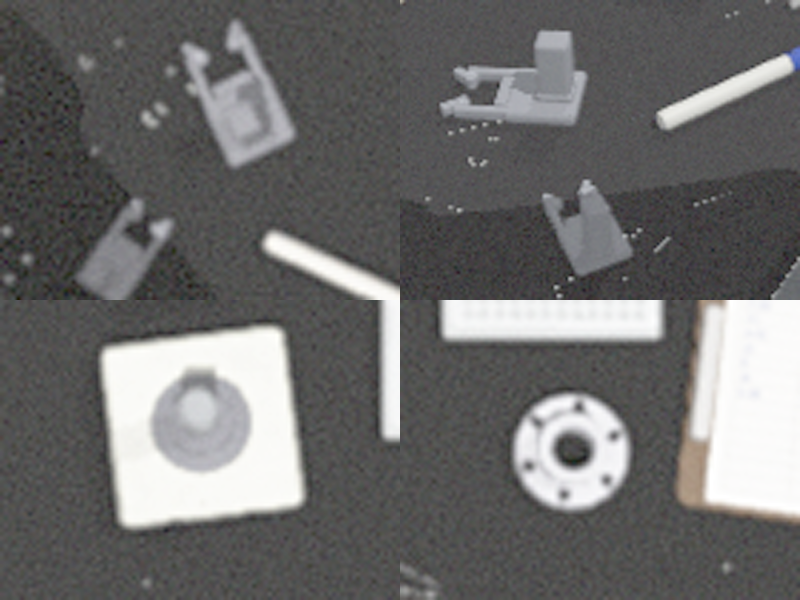

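The two clip-like things are A at top (218,255), about 73 mm long, and B at top (190,292), about 55–58 mm. B is the smaller and fits the 58 mm clip, with its mouth pointing up-right in the image. The white rotor at (373,278) is the one meant, since the other is pink. Next I'll measure precisely.

```bash
python3 - <<'E'
from h import *
t=cv2.imread('pics/top0.png'); s=cv2.imread('pics/scene0.png')
def big(mask,u,v):
    n,l,st,c=cv2.connectedComponentsWithStats(mask); 
    k=l[v-3:v+4,u-3:u+4]; k=k[k>0]; m=np.uint8(l==np.bincount(k).argmax())
    return max(cv2.findContours(m,cv2.RETR_EXTERNAL,cv2.CHAIN_APPROX_NONE)[0],key=cv2.contourArea)
gt=cv2.cvtColor(t,cv2.COLOR_BGR2GRAY)
# drive housing on z=.02
c=big(np.uint8(gt>190),278,262)
P=np.array([onz('top',u,v,.02)[:2] for u,v in c[:,0]])
r=cv2.minAreaRect(np.float32(P*1000)); print('drive',r)
# rotor: ellipse of plate
c=big(np.uint8(gt>120),386,278)
P=np.array([onz('top',u,v,.009)[:2] for u,v in c[:,0]])
print('rotor',cv2.minEnclosingCircle(np.float32(P*1000)),cv2.fitEllipse(np.float32(P*1000)))
# hub top region contour
b=t.astype(int)
for m,th in(('B',60),):
    c=big(np.uint8(cv2.GaussianBlur(gt,(3,3),0)>th),190,292)
    P=np.array([onz('top',u,v,.006)[:2] for u,v in c[:,0]])
    print(m,len(P),cv2.minAreaRect(np.float32(P*1000)))
a=cv2.resize(t[272:312,165:215],(400,320),interpolation=cv2.INTER_CUBIC)
d=cv2.resize(s[352:396,248:298],(400,352),interpolation=cv2.INTER_CUBIC)[:320]
e=cv2.resize(s[228:298,255:335],(400,280)*1 if 0 else (400,350),interpolation=cv2.INTER_CUBIC)[:280]
f=cv2.resize(t[225:265,271:321],(400,320),interpolation=cv2.INTER_CUBIC)[:280]
o=np.vstack([np.hstack([a,d]),np.hstack([f,e])]);
o[:320]=np.clip(o[:320]*1.8,0,255).astype(np.uint8)
cv2.imwrite('pics/crop2.png',o)
E
```

```text
drive ((518.10400390625, -40.853904724121094), (104.46925354003906, 103.65216827392578), 6.796626567840576)
rotor ((445.24163818359375, -218.42723083496094), 32.964508056640625) ((445.1534729003906, -218.57565307617188), (63.11265563964844, 64.02421569824219), 71.22858428955078)
B 79 ((414.1430358886719, 197.3973388671875), (30.100784301757812, 56.144309997558594), 56.658226013183594)
```

View pics/crop2.png

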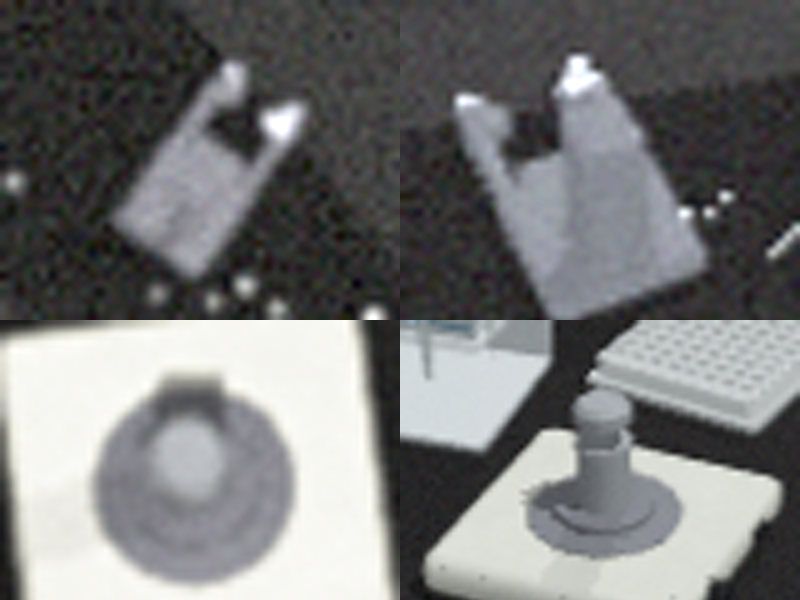

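Clip B's outline is clear, with the tips at top-view (194,281) and (200,287) and the rear edge low-left. The spindle head is at top (294.5,242) and scene (295.6,244). Next come sub-pixel fits for the axis and spindle height.

```bash
python3 - <<'E'
from h import *
t=cv2.imread('pics/top0.png'); s=cv2.imread('pics/scene0.png')
def up(im,y0,y1,x0,x1,k=8): 
    return cv2.cvtColor(cv2.resize(im[y0:y1,x0:x1],None,fx=k,fy=k,interpolation=cv2.INTER_CUBIC),cv2.COLOR_BGR2GRAY)
def full(p,x0,y0,k=8): return np.array([(p[0]+.5)/k-.5+x0,(p[1]+.5)/k-.5+y0])
# grey disc
g=cv2.GaussianBlur(up(t,225,265,271,321),(5,5),0)
m=np.uint8(g<185)
cs=[c for c in cv2.findContours(m,cv2.RETR_LIST,cv2.CHAIN_APPROX_NONE)[0] if cv2.contourArea(c)>15000]
for c in cs: print(cv2.contourArea(c),cv2.boundingRect(c))
c=[c for c in cs if cv2.boundingRect(c)[2]<260][0][:,0].astype(np.float32)
c=c[c[:,1]>120]; e=cv2.fitEllipse(c); u=full(e[0],271,225); print('disc',e,u,onz('top',*u,.02)*1e3,onz('top',*u,.026)*1e3)
# spindle head in top
m=np.uint8(g>150); m=cv2.morphologyEx(m,cv2.MORPH_OPEN,np.ones((9,9)))
n,l,st,ce=cv2.connectedComponentsWithStats(m)
print(st,ce)
for th in (145,150,155,160):
  n,l,st,ce=cv2.connectedComponentsWithStats(np.uint8(g>th)); k=l[138,188]; print(th,k,st[k],full(ce[k],271,225))
# scene: columns through spindle
G=cv2.cvtColor(s,cv2.COLOR_BGR2GRAY)
print(G[236:276,286:308])
E
```

```text
31195.5 (93, 57, 201, 207)
disc ((193.2987823486328, 167.43885803222656), (189.27371215820312, 199.96566772460938), 81.9182357788086) [294.72484779 245.49235725] [519.16846662 -40.48745114  20.        ] [517.96478105 -40.7576628   26.        ]
[[    0     0   400   320 34794]
 [    0     0   400   320 88382]
 [  151   100    78    80  4667]
 [  221   228    15    11   157]] [[205.60536299 156.89774099]
 [197.57622593 161.45755923]
 [189.45553889 139.35654596]
 [228.         233.        ]]
145 2 [ 148   99   88   83 5116] [294.30663604 242.03828675]
150 2 [ 150  100   80   81 4684] [294.24647737 241.985269  ]
155 2 [ 152  101   76   78 4326] [294.26014216 241.92654877]
160 2 [ 154  102   72   76 4002] [294.25983883 241.86722264]
[[ 40  38  38  37  34  36  37  40  96 139 173 192 200 203 203 208 204 199
  201 186 169 193]
 [ 37  33  41  40  39  39  43  40 108 151 164 163 168 179 181 199 204 203
  204 207 201 204]
 [ 40  39  40  45  37  41  42 190 182 165 161 162 161 162 164 168 167 173
  194 202 203 204]
 [ 43  43  42  45  40  34 122 187 196 189 174 163 160 160 159 160 160 162
  166 166
[... 2658 characters left out ...]
6 128 127 138 141 136 117 110
  132 142 142 144]
 [137 132  94  85  84  98 105 113 123 124 122 124 127 113 110 107 118 135
  141 143 144 141]
 [138 131 126 122  92  78  87  94  90  98 101 103 104 118 123 136 141 142
  144 142 144 143]
 [137 130 126 127 125 124 125 124 124 122 125 125 129 129 129 139 143 144
  143 143 142 139]
 [130 126 127 128 125 128 129 131 128 129 128 136 143 141 142 142 143 145
  144 140 124 151]
 [128 122 123 128 127 129 128 129 128 130 129 130 140 142 143 143 141 137
  147 160 205 214]
 [199 179 129 128 119 119 125 128 129 126 126 134 134 133 150 150 164 177
  209 217 221 220]
 [208 202 201 200 200 181 171 132 145 152 154 169 183 209 204 212 216 218
  221 220 220 221]]
```

```bash
python3 - <<'E'
from h import *
p,d=ray('top',294.26,241.95); q,e=ray('scene',295.3,243.85)
A=np.c_[d,-e]; a=np.linalg.lstsq(A,q-p,rcond=None)[0]
print((p+a[0]*d)*1e3,(q+a[1]*e)*1e3)
for z in(.067,.075,.083,.091): print(z,onz('top',294.26,241.95,z)*1e3,proj('scene',[.5185,-.0407,z]))
s=manip.sense(); w,x,y,z=s['ee_rot']; print(R.from_quat([x,y,z,w]).as_matrix())
E
```

```text
[517.37368755 -41.64541769  68.95459901] [519.98415751 -40.35613168  69.55441586]
0.067 [517.77850939 -41.55573536  67.        ] [296.11019522 245.14679718]
0.075 [516.12160959 -41.92279716  75.        ] [295.99171713 241.44630682]
0.083 [514.46470979 -42.28985895  83.        ] [295.8721864  237.71293844]
0.091 [512.80780999 -42.65692075  91.        ] [295.75158892 233.94625194]
[[-8.92281532e-04  3.80808579e-01  9.24653465e-01]
 [-2.16913895e-03  9.24650920e-01 -3.80809625e-01]
 [-9.99997249e-01 -2.34549124e-03  9.77784124e-07]]
```

Spindle axis is about (518,-41), its top about 70 mm up, the rotor at (445,-218.5), and the clip origin about (425,190) with yaw -33°. I'm moving toward the rotor and turning 11° to the clip's yaw on the way.

Emit:
{"api": "step_arm", "payload": {
  "plan": [
    {"tx": 23, "ty": -45, "tz": -3, "az": -2},
    {"tx": 47, "ty": -90, "tz": -6, "az": -4},
    {"tx": 70, "ty": -135, "tz": -9, "az": -6},
    {"tx": 93, "ty": -180, "tz": -12, "az": -8},
    {"tx": 116, "ty": -225, "tz": -15, "az": -9},
    {"tx": 140, "ty": -270, "tz": -18, "az": -10},
    {"tx": 163, "ty": -315, "tz": -21, "az": -11},
    {"tx": 186, "ty": -360, "tz": -24, "az": -11},
    {"tx": 210, "ty": -405, "tz": -27, "az": -11},
    {"tx": 233, "ty": -450, "tz": -30, "az": -11}
  ],
  "gripper": 60
}}

```text
schema error: expected keys tx, ty, tz, ax, ay, az
```

Emit:
{"api": "step_arm", "payload": {
  "plan": [
    {"tx": 23, "ty": -45, "tz": -3, "ax": 0, "ay": 0, "az": -2},
    {"tx": 47, "ty": -90, "tz": -6, "ax": 0, "ay": 0, "az": -4},
    {"tx": 70, "ty": -135, "tz": -9, "ax": 0, "ay": 0, "az": -6},
    {"tx": 93, "ty": -180, "tz": -12, "ax": 0, "ay": 0, "az": -8},
    {"tx": 116, "ty": -225, "tz": -15, "ax": 0, "ay": 0, "az": -9},
    {"tx": 140, "ty": -270, "tz": -18, "ax": 0, "ay": 0, "az": -10},
    {"tx": 163, "ty": -315, "tz": -21, "ax": 0, "ay": 0, "az": -11},
    {"tx": 186, "ty": -360, "tz": -24, "ax": 0, "ay": 0, "az": -11},
    {"tx": 210, "ty": -405, "tz": -27, "ax": 0, "ay": 0, "az": -11},
    {"tx": 233, "ty": -450, "tz": -30, "ax": 0, "ay": 0, "az": -11}
  ],
  "gripper": 60
}}

```text
time: 1.35
eef_pos: [0.4807, 0.1488, 0.1999]
ee_rot: [0.677, 0.202, 0.678, -0.204]
wrist_force: [0.2, -0.2, -0.4]
opening: 0.0598
```

Emit:
{"api": "step_arm", "payload": {
  "plan": [
    {"tx": -5, "ty": -52, "tz": 0, "ax": 0, "ay": 0, "az": 0},
    {"tx": -10, "ty": -104, "tz": -5, "ax": 0, "ay": 0, "az": 0},
    {"tx": -15, "ty": -156, "tz": -15, "ax": 0, "ay": 0, "az": 0},
    {"tx": -20, "ty": -208, "tz": -25, "ax": 0, "ay": 0, "az": 0},
    {"tx": -25, "ty": -260, "tz": -40, "ax": 0, "ay": 0, "az": 0},
    {"tx": -30, "ty": -312, "tz": -60, "ax": 0, "ay": 0, "az": 0},
    {"tx": -35, "ty": -350, "tz": -90, "ax": 0, "ay": 0, "az": 0},
    {"tx": -35.5, "ty": -367, "tz": -125, "ax": 0, "ay": 0, "az": 0},
    {"tx": -35.5, "ty": -367, "tz": -155, "ax": 0, "ay": 0, "az": 0},
    {"tx": -35.5, "ty": -367, "tz": -160, "ax": 0, "ay": 0, "az": 0}
  ],
  "gripper": 56
}}

```text
time: 2.6
eef_pos: [0.4437, -0.2176, 0.0381]
ee_rot: [0.675, 0.203, 0.679, -0.204]
wrist_force: [0.3, -0.1, 0.8]
opening: 0.0559
```

```bash
python3 - <<'E'
from h import *
a=grab('scene'); b=grab('top')
o=np.hstack([cv2.resize(a[190:290,320:440],(480,400)),cv2.resize(b[235:315,330:415],(320,400))])
cv2.imwrite('pics/r1.png',o)
print(manip.sense()['eef_pos'],manip.sense()['wrist_force'])
E
```

```text
[ 0.44514363 -0.2177423   0.03974339] [-0.06971569 -0.76719933  1.66818754]
```

View pics/r1.png

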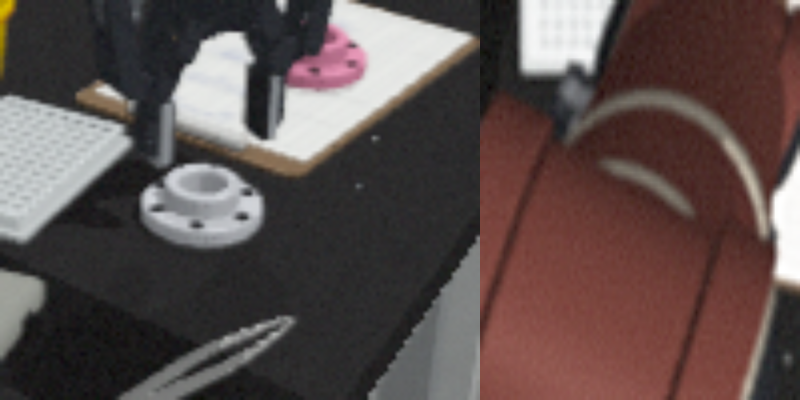

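```bash
python3 - <<'E'
from h import *
for P in([.4451,-.2177,.0397],[.4451,-.2177,.047],[.4452,-.2185,.022],[.4452,-.2185,.01]):
    u=proj('scene',P); print(P,(u-[320,190])*4)
n=np.array([.5495,.8355,0])
for k in(-.028,.028): print((proj('scene',np.array([.4451,-.2177,.043])+k*n)-[320,190])*4)
E
```

```text
[0.4451, -0.2177, 0.0397] [204.56130791 149.95406563]
[0.4451, -0.2177, 0.047] [205.25321791 137.70042436]
[0.4452, -0.2185, 0.022] [203.36400538 178.60723854]
[0.4452, -0.2185, 0.01] [202.25454461 198.21255681]
[250.02546048 132.81429936]
[158.77692805 156.27982563]
```

Emit:
{"api": "step_arm", "payload": {
  "plan": [
    {"tx": 0, "ty": -0.8, "tz": -8, "ax": 0, "ay": 0, "az": 0},
    {"tx": 0, "ty": -0.8, "tz": -16, "ax": 0, "ay": 0, "az": 0},
    {"tx": 0, "ty": -0.8, "tz": -20, "ax": 0, "ay": 0, "az": 0},
    {"tx": 0, "ty": -0.8, "tz": -22, "ax": 0, "ay": 0, "az": 0},
    {"tx": 0, "ty": -0.8, "tz": -24, "ax": 0, "ay": 0, "az": 0},
    {"tx": 0, "ty": -0.8, "tz": -25, "ax": 0, "ay": 0, "az": 0},
    {"tx": 0, "ty": -0.8, "tz": -26, "ax": 0, "ay": 0, "az": 0},
    {"tx": 0, "ty": -0.8, "tz": -26, "ax": 0, "ay": 0, "az": 0},
    {"tx": 0, "ty": -0.8, "tz": -26, "ax": 0, "ay": 0, "az": 0},
    {"tx": 0, "ty": -0.8, "tz": -26, "ax": 0, "ay": 0, "az": 0}
  ],
  "gripper": 46
}}

```text
time: 3.95
eef_pos: [0.4452, -0.2186, 0.0138]
ee_rot: [0.677, 0.202, 0.678, -0.204]
wrist_force: [-0.8, -0.4, -0.5]
opening: 0.0459
```

Now closing on the collar.

Emit:
{"api": "step_arm", "payload": {
  "plan": [
    {"tx": 0, "ty": 0, "tz": -1, "ax": 0, "ay": 0, "az": 0},
    {"tx": 0, "ty": 0, "tz": -1, "ax": 0, "ay": 0, "az": 0},
    {"tx": 0, "ty": 0, "tz": -1, "ax": 0, "ay": 0, "az": 0},
    {"tx": 0, "ty": 0, "tz": -1, "ax": 0, "ay": 0, "az": 0},
    {"tx": 0, "ty": 0, "tz": -1, "ax": 0, "ay": 0, "az": 0},
    {"tx": 0, "ty": 0, "tz": -1, "ax": 0, "ay": 0, "az": 0},
    {"tx": 0, "ty": 0, "tz": -1, "ax": 0, "ay": 0, "az": 0},
    {"tx": 0, "ty": 0, "tz": -1, "ax": 0, "ay": 0, "az": 0},
    {"tx": 0, "ty": 0, "tz": -1, "ax": 0, "ay": 0, "az": 0},
    {"tx": 0, "ty": 0, "tz": -1, "ax": 0, "ay": 0, "az": 0}
  ],
  "gripper": 30,
  "squeeze": 40
}}

```text
time: 5.2
eef_pos: [0.4454, -0.2185, 0.014]
ee_rot: [0.677, 0.202, 0.678, -0.204]
wrist_force: [-1.4, 1.4, 9.5]
opening: 0.0385
```

Emit:
{"api": "step_arm", "payload": {
  "plan": [
    {"tx": 0, "ty": 0, "tz": 10, "ax": 0, "ay": 0, "az": 0},
    {"tx": 0, "ty": 0, "tz": 40, "ax": 0, "ay": 0, "az": 0},
    {"tx": 0, "ty": 0, "tz": 80, "ax": 0, "ay": 0, "az": 0},
    {"tx": 10, "ty": 25, "tz": 105, "ax": 0, "ay": 0, "az": 0},
    {"tx": 30, "ty": 70, "tz": 106, "ax": 0, "ay": 0, "az": 0},
    {"tx": 50, "ty": 115, "tz": 106, "ax": 0, "ay": 0, "az": 0},
    {"tx": 65, "ty": 155, "tz": 106, "ax": 0, "ay": 0, "az": 0},
    {"tx": 72.6, "ty": 177.5, "tz": 106, "ax": 0, "ay": 0, "az": 0},
    {"tx": 72.6, "ty": 177.5, "tz": 106, "ax": 0, "ay": 0, "az": 0},
    {"tx": 72.6, "ty": 177.5, "tz": 106, "ax": 0, "ay": 0, "az": 0}
  ]
}}

```text
time: 6.45
eef_pos: [0.5172, -0.0426, 0.12]
ee_rot: [0.677, 0.202, 0.678, -0.205]
wrist_force: [0.7, -0.3, -0.8]
opening: 0.0383
```

```bash
python3 - <<'E'
from h import *
a=grab('scene')
cv2.imwrite('pics/r2.png',cv2.resize(a[190:300,230:370],None,fx=5,fy=5,interpolation=cv2.INTER_CUBIC))
s=manip.sense();print(s['eef_pos'],s['wrist_force'],s['opening'])
P=s['eef_pos']
for dz in(-.014,-.004,.008): print((proj('scene',P+[0,0,dz])-[230,190])*5)
E
```

```text
[ 0.51725395 -0.04300852  0.11999629] [-0.49033083  0.64347402 -1.73835336] 0.03860241614895862
[333.87434007 182.13256093]
[333.13645267 157.97056577]
[332.23990796 128.61336455]
```

View pics/r2.png

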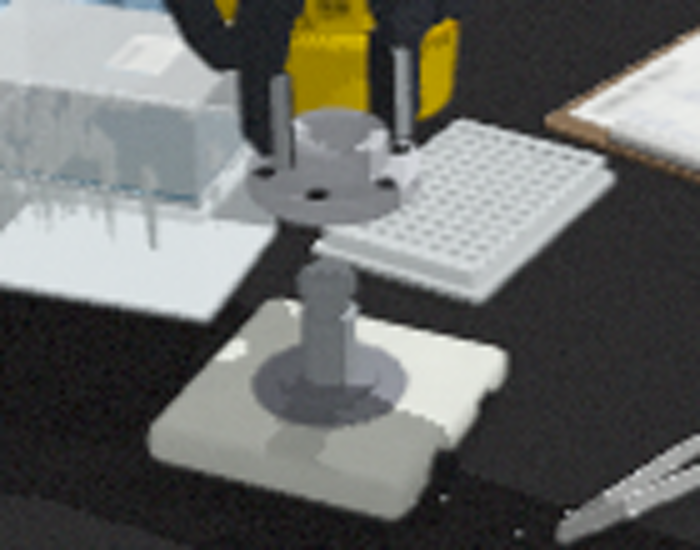

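Emit:
{"api": "step_arm", "payload": {
  "plan": [
    {"tx": 2, "ty": 2.7, "tz": 0, "ax": 0, "ay": 0, "az": 0},
    {"tx": 2, "ty": 2.7, "tz": -10, "ax": 0, "ay": 0, "az": 0},
    {"tx": 2, "ty": 2.7, "tz": -20, "ax": 0, "ay": 0, "az": 0},
    {"tx": 2, "ty": 2.7, "tz": -26, "ax": 0, "ay": 0, "az": 0},
    {"tx": 2, "ty": 2.7, "tz": -30, "ax": 0, "ay": 0, "az": 0},
    {"tx": 2, "ty": 2.7, "tz": -34, "ax": 0, "ay": 0, "az": 0},
    {"tx": 2, "ty": 2.7, "tz": -37, "ax": 0, "ay": 0, "az": 0},
    {"tx": 2, "ty": 2.7, "tz": -40, "ax": 0, "ay": 0, "az": 0},
    {"tx": 2, "ty": 2.7, "tz": -42, "ax": 0, "ay": 0, "az": 0},
    {"tx": 2, "ty": 2.7, "tz": -42, "ax": 0, "ay": 0, "az": 0}
  ]
}}

```text
time: 7.75
eef_pos: [0.5192, -0.0404, 0.0779]
ee_rot: [0.676, 0.203, 0.678, -0.205]
wrist_force: [0.3, 0.1, -1.6]
opening: 0.0383
```

Emit:
{"api": "step_arm", "payload": {
  "plan": [
    {"tx": 0, "ty": 0, "tz": -4, "ax": 0, "ay": 0, "az": 0},
    {"tx": 0, "ty": 0, "tz": -8, "ax": 0, "ay": 0, "az": 0},
    {"tx": 0, "ty": 0, "tz": -12, "ax": 0, "ay": 0, "az": 0},
    {"tx": 0, "ty": 0, "tz": -16, "ax": 0, "ay": 0, "az": 0},
    {"tx": 0, "ty": 0, "tz": -20, "ax": 0, "ay": 0, "az": 0},
    {"tx": 0, "ty": 0, "tz": -24, "ax": 0, "ay": 0, "az": 0},
    {"tx": 0, "ty": 0, "tz": -28, "ax": 0, "ay": 0, "az": 0},
    {"tx": 0, "ty": 0, "tz": -31, "ax": 0, "ay": 0, "az": 0},
    {"tx": 0, "ty": 0, "tz": -33, "ax": 0, "ay": 0, "az": 0},
    {"tx": 0, "ty": 0, "tz": -33, "ax": 0, "ay": 0, "az": 0}
  ]
}}

```text
time: 9.0
eef_pos: [0.5191, -0.0403, 0.0448]
ee_rot: [0.676, 0.203, 0.678, -0.205]
wrist_force: [-0.2, -0.1, -1.0]
opening: 0.0384
```

Emit:
{"api": "step_arm", "payload": {
  "plan": [
    {"tx": 0, "ty": 0, "tz": -1, "ax": 0, "ay": 0, "az": 0},
    {"tx": 0, "ty": 0, "tz": -2, "ax": 0, "ay": 0, "az": 0},
    {"tx": 0, "ty": 0, "tz": -3, "ax": 0, "ay": 0, "az": 0},
    {"tx": 0, "ty": 0, "tz": -4, "ax": 0, "ay": 0, "az": 0},
    {"tx": 0, "ty": 0, "tz": -4.5, "ax": 0, "ay": 0, "az": 0},
    {"tx": 0, "ty": 0, "tz": -5, "ax": 0, "ay": 0, "az": 0},
    {"tx": 0, "ty": 0, "tz": -5, "ax": 0, "ay": 0, "az": 0},
    {"tx": 0, "ty": 0, "tz": -5, "ax": 0, "ay": 0, "az": 0},
    {"tx": 0, "ty": 0, "tz": -5, "ax": 0, "ay": 0, "az": 0},
    {"tx": 0, "ty": 0, "tz": -5, "ax": 0, "ay": 0, "az": 0}
  ]
}}

```text
time: 10.25
eef_pos: [0.5191, -0.0404, 0.04]
ee_rot: [0.676, 0.203, 0.678, -0.205]
wrist_force: [-1.4, 0.4, 6.4]
opening: 0.0384
```

Emit:
{"api": "step_arm", "payload": {
  "plan": [
    {"tx": 0, "ty": 0, "tz": 0, "ax": 0, "ay": 0, "az": 0},
    {"tx": 0, "ty": 0, "tz": 0, "ax": 0, "ay": 0, "az": 0},
    {"tx": 0, "ty": 0, "tz": 0.5, "ax": 0, "ay": 0, "az": 0},
    {"tx": 0, "ty": 0, "tz": 5, "ax": 0, "ay": 0, "az": 0},
    {"tx": 0, "ty": 0, "tz": 15, "ax": 0, "ay": 0, "az": 0},
    {"tx": 0, "ty": 0, "tz": 30, "ax": 0, "ay": 0, "az": 0},
    {"tx": 0, "ty": 0, "tz": 50, "ax": 0, "ay": 0, "az": 0},
    {"tx": 0, "ty": 0, "tz": 60, "ax": 0, "ay": 0, "az": 0},
    {"tx": 0, "ty": 0, "tz": 60, "ax": 0, "ay": 0, "az": 0},
    {"tx": 0, "ty": 0, "tz": 60, "ax": 0, "ay": 0, "az": 0}
  ],
  "gripper": 50
}}

```text
time: 11.5
eef_pos: [0.5187, -0.0403, 0.0997]
ee_rot: [0.676, 0.203, 0.678, -0.205]
wrist_force: [-0.5, 0.1, 0.4]
opening: 0.0504
```

Emit:
{"api": "step_arm", "payload": {
  "plan": [
    {"tx": 0, "ty": 0, "tz": -5, "ax": 0, "ay": 0, "az": 0},
    {"tx": 0, "ty": 0, "tz": -5, "ax": 0, "ay": 0, "az": 0},
    {"tx": 0, "ty": 0, "tz": -10, "ax": 0, "ay": 0, "az": 0},
    {"tx": 0, "ty": 0, "tz": -15, "ax": 0, "ay": 0, "az": 0},
    {"tx": 0, "ty": 0, "tz": -18, "ax": 0, "ay": 0, "az": 0},
    {"tx": 0, "ty": 0, "tz": -20, "ax": 0, "ay": 0, "az": 0},
    {"tx": 0, "ty": 0, "tz": -21, "ax": 0, "ay": 0, "az": 0},
    {"tx": 0, "ty": 0, "tz": -22, "ax": 0, "ay": 0, "az": 0},
    {"tx": 0, "ty": 0, "tz": -22, "ax": 0, "ay": 0, "az": 0},
    {"tx": 0, "ty": 0, "tz": -22, "ax": 0, "ay": 0, "az": 0}
  ],
  "gripper": 0,
  "squeeze": 20
}}

```text
time: 12.75
eef_pos: [0.5188, -0.0402, 0.0778]
ee_rot: [0.676, 0.203, 0.678, -0.205]
wrist_force: [0.1, -0.7, -0.6]
opening: -0.0002
```

```bash
python3 - <<'E'
from h import *
a=grab('scene')
cv2.imwrite('pics/r3.png',cv2.resize(a[210:310,240:360],None,fx=6,fy=6,interpolation=cv2.INTER_CUBIC))
E
```

```text
(no output)
```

View pics/r3.png

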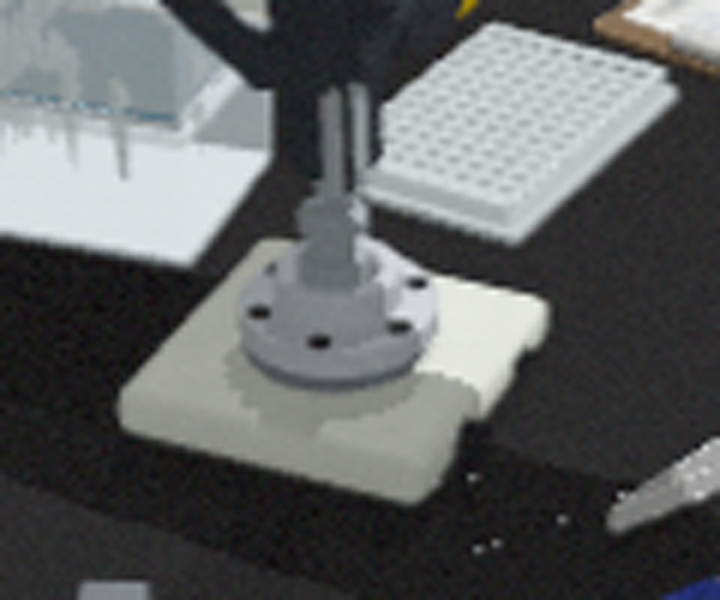

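The rotor lies flat on the hub, centred round the spindle, with the closed fingers just above the head at crop (335,200). Next is a light touch on the head.

Emit:
{"api": "step_arm", "payload": {
  "plan": [
    {"tx": 0, "ty": 0, "tz": -1, "ax": 0, "ay": 0, "az": 0},
    {"tx": 0, "ty": 0, "tz": -2, "ax": 0, "ay": 0, "az": 0},
    {"tx": 0, "ty": 0, "tz": -3, "ax": 0, "ay": 0, "az": 0},
    {"tx": 0, "ty": 0, "tz": -3.5, "ax": 0, "ay": 0, "az": 0},
    {"tx": 0, "ty": 0, "tz": -4, "ax": 0, "ay": 0, "az": 0},
    {"tx": 0, "ty": 0, "tz": -4.5, "ax": 0, "ay": 0, "az": 0},
    {"tx": 0, "ty": 0, "tz": -5, "ax": 0, "ay": 0, "az": 0},
    {"tx": 0, "ty": 0, "tz": -5, "ax": 0, "ay": 0, "az": 0},
    {"tx": 0, "ty": 0, "tz": -5, "ax": 0, "ay": 0, "az": 0},
    {"tx": 0, "ty": 0, "tz": -5, "ax": 0, "ay": 0, "az": 0}
  ]
}}

```text
time: 14.05
eef_pos: [0.5188, -0.0403, 0.0728]
ee_rot: [0.676, 0.203, 0.678, -0.205]
wrist_force: [-0.1, 1.0, 0.1]
opening: -0.0001
```

Emit:
{"api": "step_arm", "payload": {
  "plan": [
    {"tx": 0, "ty": 0, "tz": -0.5, "ax": 0, "ay": 0, "az": 0},
    {"tx": 0, "ty": 0, "tz": -1, "ax": 0, "ay": 0, "az": 0},
    {"tx": 0, "ty": 0, "tz": -1.5, "ax": 0, "ay": 0, "az": 0},
    {"tx": 0, "ty": 0, "tz": -2, "ax": 0, "ay": 0, "az": 0},
    {"tx": 0, "ty": 0, "tz": -2.5, "ax": 0, "ay": 0, "az": 0},
    {"tx": 0, "ty": 0, "tz": -3, "ax": 0, "ay": 0, "az": 0},
    {"tx": 0, "ty": 0, "tz": -3, "ax": 0, "ay": 0, "az": 0},
    {"tx": 0, "ty": 0, "tz": -3, "ax": 0, "ay": 0, "az": 0},
    {"tx": 0, "ty": 0, "tz": -3, "ax": 0, "ay": 0, "az": 0},
    {"tx": 0, "ty": 0, "tz": -3, "ax": 0, "ay": 0, "az": 0}
  ]
}}

```text
time: 15.3
eef_pos: [0.5188, -0.0403, 0.07]
ee_rot: [0.676, 0.203, 0.678, -0.205]
wrist_force: [-0.8, 0.1, 2.9]
opening: -0.0004
```

Emit:
{"api": "step_arm", "payload": {
  "plan": [
    {"tx": 0, "ty": 0, "tz": -0.5, "ax": 0, "ay": 0, "az": 0},
    {"tx": 0, "ty": 0, "tz": -1, "ax": 0, "ay": 0, "az": 0},
    {"tx": 0, "ty": 0, "tz": -1.5, "ax": 0, "ay": 0, "az": 0},
    {"tx": 0, "ty": 0, "tz": -1.5, "ax": 0, "ay": 0, "az": 0},
    {"tx": 0, "ty": 0, "tz": -1.5, "ax": 0, "ay": 0, "az": 0},
    {"tx": 0, "ty": 0, "tz": -1.5, "ax": 0, "ay": 0, "az": 0},
    {"tx": 0, "ty": 0, "tz": -1.5, "ax": 0, "ay": 0, "az": 0},
    {"tx": 0, "ty": 0, "tz": -1.5, "ax": 0, "ay": 0, "az": 0},
    {"tx": 0, "ty": 0, "tz": -1.5, "ax": 0, "ay": 0, "az": 0},
    {"tx": 0, "ty": 0, "tz": -1.5, "ax": 0, "ay": 0, "az": 0}
  ]
}}

```text
time: 16.55
eef_pos: [0.5189, -0.0403, 0.0691]
ee_rot: [0.676, 0.203, 0.678, -0.205]
wrist_force: [-1.0, 1.1, 8.2]
opening: 0.0001
```

```bash
python3 - <<'E'
from h import *
for i in range(6):
    grab('top'); s=manip.sense(); print(s['eef_pos'],s['wrist_force'])
E
```

```text
[ 0.51891184 -0.04028592  0.0691017 ] [-2.24511891 -0.08647285  8.1398423 ]
[ 0.51892526 -0.04028327  0.06909153] [-0.75518228  0.76894355  7.16033747]
[ 0.51891734 -0.04024565  0.06910609] [-1.22069519 -0.41088629  9.00075821]
[ 0.51895077 -0.0402993   0.06912159] [-1.43847318  0.15693748  8.28500415]
[ 0.51893819 -0.0402734   0.06910456] [-1.62382065  0.31456436  8.35340191]
[ 0.51891864 -0.04026497  0.06909318] [-2.64772445 -0.34755701  7.41268953]
```

Head top is at 70.45 mm (two readings agree, 6 N/mm), so the groove floor is at 53.4 mm. The target for the clip's underside is about 55 mm. Moving to the clip's handle at (398.7,207.6).

Emit:
{"api": "step_arm", "payload": {
  "plan": [
    {"tx": 0, "ty": 0, "tz": 40, "ax": 0, "ay": 0, "az": 0},
    {"tx": -5, "ty": 10, "tz": 80, "ax": 0, "ay": 0, "az": 0},
    {"tx": -30, "ty": 60, "tz": 85, "ax": 0, "ay": 0, "az": 0},
    {"tx": -55, "ty": 112, "tz": 85, "ax": 0, "ay": 0, "az": 0},
    {"tx": -80, "ty": 164, "tz": 80, "ax": 0, "ay": 0, "az": 0},
    {"tx": -104, "ty": 214, "tz": 60, "ax": 0, "ay": 0, "az": 0},
    {"tx": -120, "ty": 248, "tz": 25, "ax": 0, "ay": 0, "az": 0},
    {"tx": -120.2, "ty": 248, "tz": -20, "ax": 0, "ay": 0, "az": 0},
    {"tx": -120.2, "ty": 248, "tz": -29, "ax": 0, "ay": 0, "az": 0},
    {"tx": -120.2, "ty": 248, "tz": -29, "ax": 0, "ay": 0, "az": 0}
  ],
  "gripper": 40
}}

```text
time: 18.1
eef_pos: [0.399, 0.207, 0.0401]
ee_rot: [0.676, 0.203, 0.678, -0.206]
wrist_force: [-0.3, 0.2, -0.1]
opening: 0.0399
```

```bash
python3 - <<'E'
from h import *
a=grab('scene')
cv2.imwrite('pics/c1.png',cv2.resize(a[310:410,220:340],None,fx=6,fy=6,interpolation=cv2.INTER_CUBIC))
s=manip.sense();print(s['eef_pos'],s['wrist_force'],s['opening'])
w,x,y,z=s['ee_rot']; print(R.from_quat([x,y,z,w]).as_matrix())
for P in ([.3987,.2076,.034],[.3987,.2076,.006],s['eef_pos']): print((proj('scene',P)-[220,310])*6)
E
```

```text
[0.39968957 0.20723182 0.04081236] [1.01797629 0.93231954 0.04155093] 0.040025853198543467
[[-1.38687885e-03  5.53815356e-01  8.32638353e-01]
 [-2.25091867e-03  8.32635316e-01 -5.53817085e-01]
 [-9.99996505e-01 -2.64227841e-03  9.18290167e-05]]
[327.04581177 336.10976633]
[332.8733604  422.31401445]
[322.98193911 312.06429349]
```

View pics/c1.png

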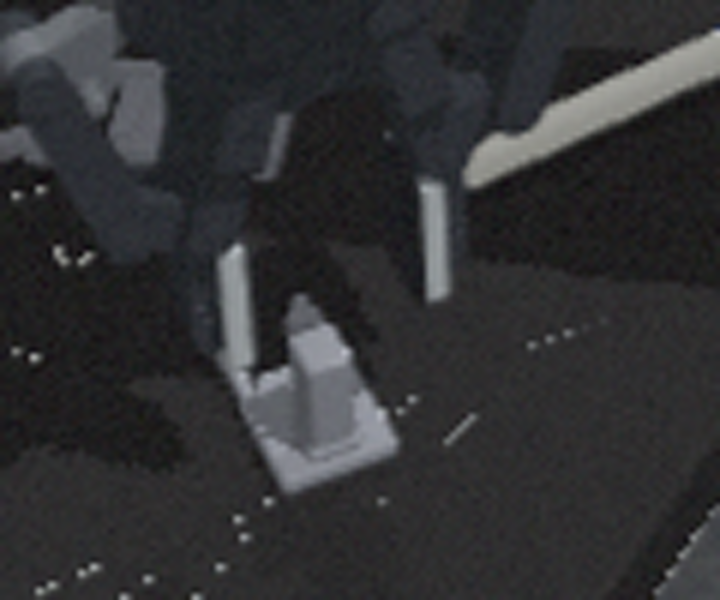

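The handle is between the pads, with its top at crop (322,343) and within about 1–2 mm of the prediction. Descending and closing.

Emit:
{"api": "step_arm", "payload": {
  "plan": [
    {"tx": -1, "ty": 1, "tz": -8, "ax": 0, "ay": 0, "az": 0},
    {"tx": -1, "ty": 1, "tz": -16, "ax": 0, "ay": 0, "az": 0},
    {"tx": -1, "ty": 1, "tz": -22, "ax": 0, "ay": 0, "az": 0},
    {"tx": -1, "ty": 1, "tz": -25, "ax": 0, "ay": 0, "az": 0},
    {"tx": -1, "ty": 1, "tz": -27, "ax": 0, "ay": 0, "az": 0},
    {"tx": -1, "ty": 1, "tz": -28.5, "ax": 0, "ay": 0, "az": 0},
    {"tx": -1, "ty": 1, "tz": -28.5, "ax": 0, "ay": 0, "az": 0},
    {"tx": -1, "ty": 1, "tz": -28.5, "ax": 0, "ay": 0, "az": 0},
    {"tx": -1, "ty": 1, "tz": -28.5, "ax": 0, "ay": 0, "az": 0},
    {"tx": -1, "ty": 1, "tz": -28.5, "ax": 0, "ay": 0, "az": 0}
  ]
}}

```text
time: 19.4
eef_pos: [0.3987, 0.2083, 0.0124]
ee_rot: [0.677, 0.204, 0.677, -0.205]
wrist_force: [0.2, -0.3, 0.6]
opening: 0.0397
```

Emit:
{"api": "step_arm", "payload": {
  "plan": [
    {"tx": 0, "ty": 0, "tz": 0, "ax": 0, "ay": 0, "az": 0},
    {"tx": 0, "ty": 0, "tz": 0, "ax": 0, "ay": 0, "az": 0},
    {"tx": 0, "ty": 0, "tz": 0, "ax": 0, "ay": 0, "az": 0},
    {"tx": 0, "ty": 0, "tz": 0, "ax": 0, "ay": 0, "az": 0},
    {"tx": 0, "ty": 0, "tz": 0, "ax": 0, "ay": 0, "az": 0},
    {"tx": 0, "ty": 0, "tz": 0, "ax": 0, "ay": 0, "az": 0},
    {"tx": 0, "ty": 0, "tz": 0, "ax": 0, "ay": 0, "az": 0},
    {"tx": 0, "ty": 0, "tz": 0, "ax": 0, "ay": 0, "az": 0},
    {"tx": 0, "ty": 0, "tz": 0, "ax": 0, "ay": 0, "az": 0},
    {"tx": 0, "ty": 0, "tz": 0, "ax": 0, "ay": 0, "az": 0}
  ],
  "gripper": 5,
  "squeeze": 60
}}

```text
time: 20.65
eef_pos: [0.3988, 0.2084, 0.0126]
ee_rot: [0.677, 0.204, 0.677, -0.205]
wrist_force: [-1.0, 0.5, 4.9]
opening: 0.0108
```

Emit:
{"api": "step_arm", "payload": {
  "plan": [
    {"tx": 0, "ty": 0, "tz": 10, "ax": 0, "ay": 0, "az": 0},
    {"tx": 0, "ty": 0, "tz": 40, "ax": 0, "ay": 0, "az": 0},
    {"tx": 2, "ty": -8, "tz": 85, "ax": 0, "ay": 0, "az": 0},
    {"tx": 15, "ty": -50, "tz": 95, "ax": 0, "ay": 0, "az": 0},
    {"tx": 27, "ty": -95, "tz": 95, "ax": 0, "ay": 0, "az": 0},
    {"tx": 40, "ty": -140, "tz": 95, "ax": 0, "ay": 0, "az": 0},
    {"tx": 52, "ty": -180, "tz": 90, "ax": 0, "ay": 0, "az": 0},
    {"tx": 60, "ty": -209, "tz": 75, "ax": 0, "ay": 0, "az": 0},
    {"tx": 60.3, "ty": -209, "tz": 58, "ax": 0, "ay": 0, "az": 0},
    {"tx": 60.3, "ty": -209, "tz": 55, "ax": 0, "ay": 0, "az": 0}
  ]
}}

```text
time: 21.9
eef_pos: [0.4581, -0.001, 0.0669]
ee_rot: [0.676, 0.204, 0.678, -0.206]
wrist_force: [0.2, 0.3, -0.5]
opening: 0.0105
```

```bash
python3 - <<'E'
from h import *
a=grab('scene')
cv2.imwrite('pics/c2.png',cv2.resize(a[210:310,240:360],None,fx=6,fy=6,interpolation=cv2.INTER_CUBIC))
s=manip.sense();print(s['eef_pos'],s['wrist_force'],s['opening'])
E
```

```text
[ 0.4583771  -0.00052582  0.06711035] [-0.29639215 -0.38547077 -1.18198845] 0.010858117287430726
```

View pics/c2.png

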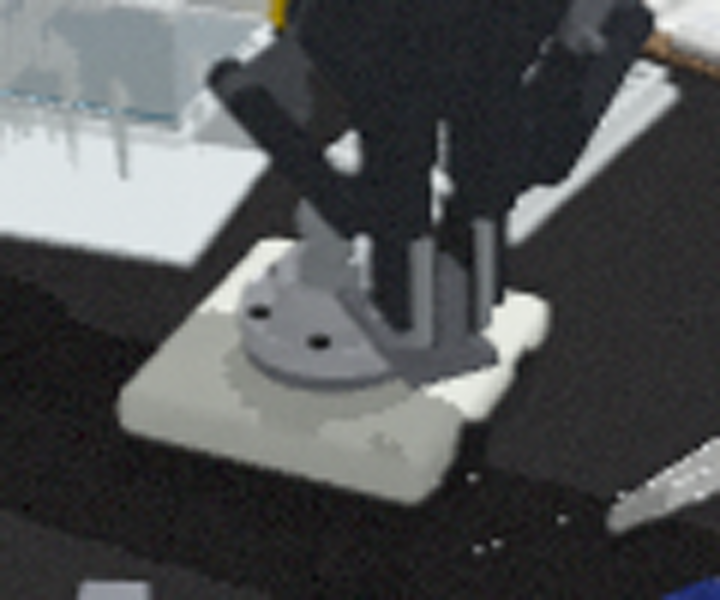

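Emit:
{"api": "step_arm", "payload": {
  "plan": [
    {"tx": 1, "ty": -1, "tz": 0.5, "ax": 0, "ay": 0, "az": 0},
    {"tx": 4, "ty": -3, "tz": 0.5, "ax": 0, "ay": 0, "az": 0},
    {"tx": 7, "ty": -5, "tz": 0.5, "ax": 0, "ay": 0, "az": 0},
    {"tx": 10, "ty": -7, "tz": 0.5, "ax": 0, "ay": 0, "az": 0},
    {"tx": 12, "ty": -8.3, "tz": 0.5, "ax": 0, "ay": 0, "az": 0},
    {"tx": 14, "ty": -9.6, "tz": 0.5, "ax": 0, "ay": 0, "az": 0},
    {"tx": 16, "ty": -11, "tz": 0.5, "ax": 0, "ay": 0, "az": 0},
    {"tx": 17, "ty": -11.7, "tz": 0.5, "ax": 0, "ay": 0, "az": 0},
    {"tx": 17, "ty": -11.7, "tz": 0.5, "ax": 0, "ay": 0, "az": 0},
    {"tx": 17, "ty": -11.7, "tz": 0.5, "ax": 0, "ay": 0, "az": 0}
  ]
}}

```text
time: 23.2
eef_pos: [0.4752, -0.0121, 0.0675]
ee_rot: [0.676, 0.204, 0.678, -0.205]
wrist_force: [0.4, -0.3, -0.7]
opening: 0.0105
```

Emit:
{"api": "step_arm", "payload": {
  "plan": [
    {"tx": 0.8, "ty": -0.5, "tz": 0, "ax": 0, "ay": 0, "az": 0},
    {"tx": 1.7, "ty": -1.1, "tz": 0, "ax": 0, "ay": 0, "az": 0},
    {"tx": 2.5, "ty": -1.6, "tz": 0, "ax": 0, "ay": 0, "az": 0},
    {"tx": 3.3, "ty": -2.1, "tz": 0, "ax": 0, "ay": 0, "az": 0},
    {"tx": 4.2, "ty": -2.7, "tz": 0, "ax": 0, "ay": 0, "az": 0},
    {"tx": 5, "ty": -3.2, "tz": 0, "ax": 0, "ay": 0, "az": 0},
    {"tx": 5, "ty": -3.2, "tz": 0, "ax": 0, "ay": 0, "az": 0},
    {"tx": 5, "ty": -3.2, "tz": 0, "ax": 0, "ay": 0, "az": 0},
    {"tx": 5, "ty": -3.2, "tz": 0, "ax": 0, "ay": 0, "az": 0},
    {"tx": 5, "ty": -3.2, "tz": 0, "ax": 0, "ay": 0, "az": 0}
  ]
}}

```text
time: 24.45
eef_pos: [0.4802, -0.0153, 0.0676]
ee_rot: [0.676, 0.204, 0.678, -0.205]
wrist_force: [0.2, -0.2, -0.7]
opening: 0.0106
```

Emit:
{"api": "step_arm", "payload": {
  "plan": [
    {"tx": 0.4, "ty": -0.3, "tz": 0, "ax": 0, "ay": 0, "az": 0},
    {"tx": 0.8, "ty": -0.6, "tz": 0, "ax": 0, "ay": 0, "az": 0},
    {"tx": 1.2, "ty": -0.8, "tz": 0, "ax": 0, "ay": 0, "az": 0},
    {"tx": 1.7, "ty": -1.1, "tz": 0, "ax": 0, "ay": 0, "az": 0},
    {"tx": 2.1, "ty": -1.4, "tz": 0, "ax": 0, "ay": 0, "az": 0},
    {"tx": 2.5, "ty": -1.7, "tz": 0, "ax": 0, "ay": 0, "az": 0},
    {"tx": 2.9, "ty": -1.9, "tz": 0, "ax": 0, "ay": 0, "az": 0},
    {"tx": 3.3, "ty": -2.2, "tz": 0, "ax": 0, "ay": 0, "az": 0},
    {"tx": 3.3, "ty": -2.2, "tz": 0, "ax": 0, "ay": 0, "az": 0},
    {"tx": 3.3, "ty": -2.2, "tz": 0, "ax": 0, "ay": 0, "az": 0}
  ]
}}

```text
time: 25.7
eef_pos: [0.4828, -0.0167, 0.0674]
ee_rot: [0.675, 0.203, 0.679, -0.205]
wrist_force: [-3.0, 4.5, 0.1]
opening: 0.0103
```

Emit:
{"api": "step_arm", "payload": {
  "plan": [
    {"tx": 0.8, "ty": -0.5, "tz": 0.1, "ax": 0, "ay": 0, "az": 0},
    {"tx": 1.1, "ty": -0.6, "tz": 0.1, "ax": 0, "ay": 0, "az": 0},
    {"tx": 1.5, "ty": -0.8, "tz": 0.1, "ax": 0, "ay": 0, "az": 0},
    {"tx": 1.9, "ty": -1.0, "tz": 0.1, "ax": 0, "ay": 0, "az": 0},
    {"tx": 2.3, "ty": -1.2, "tz": 0.1, "ax": 0, "ay": 0, "az": 0},
    {"tx": 2.6, "ty": -1.3, "tz": 0.1, "ax": 0, "ay": 0, "az": 0},
    {"tx": 2.9, "ty": -1.4, "tz": 0.1, "ax": 0, "ay": 0, "az": 0},
    {"tx": 2.9, "ty": -1.4, "tz": 0.1, "ax": 0, "ay": 0, "az": 0},
    {"tx": 2.9, "ty": -1.4, "tz": 0.1, "ax": 0, "ay": 0, "az": 0},
    {"tx": 2.9, "ty": -1.4, "tz": 0.1, "ax": 0, "ay": 0, "az": 0}
  ]
}}

```text
time: 26.95
eef_pos: [0.4837, -0.0174, 0.067]
ee_rot: [0.674, 0.203, 0.68, -0.205]
wrist_force: [-4.2, 5.5, -0.9]
opening: 0.0104
```

Emit:
{"api": "step_arm", "payload": {
  "plan": [
    {"tx": 1.2, "ty": -0.8, "tz": 0.3, "ax": 0, "ay": 0, "az": 0},
    {"tx": 1.6, "ty": -1.0, "tz": 0.4, "ax": 0, "ay": 0, "az": 0},
    {"tx": 2.0, "ty": -1.3, "tz": 0.4, "ax": 0, "ay": 0, "az": 0},
    {"tx": 2.4, "ty": -1.5, "tz": 0.4, "ax": 0, "ay": 0, "az": 0},
    {"tx": 2.8, "ty": -1.7, "tz": 0.4, "ax": 0, "ay": 0, "az": 0},
    {"tx": 3.2, "ty": -2.0, "tz": 0.4, "ax": 0, "ay": 0, "az": 0},
    {"tx": 3.6, "ty": -2.2, "tz": 0.4, "ax": 0, "ay": 0, "az": 0},
    {"tx": 3.6, "ty": -2.2, "tz": 0.4, "ax": 0, "ay": 0, "az": 0},
    {"tx": 3.6, "ty": -2.2, "tz": 0.4, "ax": 0, "ay": 0, "az": 0},
    {"tx": 3.6, "ty": -2.2, "tz": 0.4, "ax": 0, "ay": 0, "az": 0}
  ]
}}

```text
time: 28.2
eef_pos: [0.4867, -0.0195, 0.0672]
ee_rot: [0.673, 0.203, 0.681, -0.205]
wrist_force: [-2.3, 2.9, -0.6]
opening: 0.011
```

Emit:
{"api": "step_arm", "payload": {
  "plan": [
    {"tx": 0.8, "ty": -0.5, "tz": 0.2, "ax": 0, "ay": 0, "az": 0},
    {"tx": 1.2, "ty": -0.8, "tz": 0.2, "ax": 0, "ay": 0, "az": 0},
    {"tx": 1.6, "ty": -1.1, "tz": 0.2, "ax": 0, "ay": 0, "az": 0},
    {"tx": 2.0, "ty": -1.3, "tz": 0.2, "ax": 0, "ay": 0, "az": 0},
    {"tx": 2.4, "ty": -1.6, "tz": 0.2, "ax": 0, "ay": 0, "az": 0},
    {"tx": 2.8, "ty": -1.9, "tz": 0.2, "ax": 0, "ay": 0, "az": 0},
    {"tx": 3.3, "ty": -2.2, "tz": 0.2, "ax": 0, "ay": 0, "az": 0},
    {"tx": 3.3, "ty": -2.2, "tz": 0.2, "ax": 0, "ay": 0, "az": 0},
    {"tx": 3.3, "ty": -2.2, "tz": 0.2, "ax": 0, "ay": 0, "az": 0},
    {"tx": 3.3, "ty": -2.2, "tz": 0.2, "ax": 0, "ay": 0, "az": 0}
  ]
}}

```text
time: 29.45
eef_pos: [0.4903, -0.0217, 0.0675]
ee_rot: [0.674, 0.203, 0.68, -0.205]
wrist_force: [3.2, 0.3, 1.0]
opening: 0.011
```

Emit:
{"api": "step_arm", "payload": {
  "plan": [
    {"tx": 0.4, "ty": -0.3, "tz": 0, "ax": 0, "ay": 0, "az": 0},
    {"tx": 0.8, "ty": -0.5, "tz": 0, "ax": 0, "ay": 0, "az": 0},
    {"tx": 1.2, "ty": -0.8, "tz": 0, "ax": 0, "ay": 0, "az": 0},
    {"tx": 1.6, "ty": -1.1, "tz": 0, "ax": 0, "ay": 0, "az": 0},
    {"tx": 2.0, "ty": -1.3, "tz": 0, "ax": 0, "ay": 0, "az": 0},
    {"tx": 2.0, "ty": -1.3, "tz": 0, "ax": 0, "ay": 0, "az": 0},
    {"tx": 2.0, "ty": -1.3, "tz": 0, "ax": 0, "ay": 0, "az": 0},
    {"tx": 2.0, "ty": -1.3, "tz": 0, "ax": 0, "ay": 0, "az": 0},
    {"tx": 2.0, "ty": -1.3, "tz": 0, "ax": 0, "ay": 0, "az": 0},
    {"tx": 2.0, "ty": -1.3, "tz": 0, "ax": 0, "ay": 0, "az": 0}
  ]
}}

```text
time: 30.7
eef_pos: [0.4923, -0.0231, 0.0675]
ee_rot: [0.674, 0.203, 0.68, -0.205]
wrist_force: [2.4, 1.0, -1.5]
opening: 0.0106
```

Emit:
{"api": "step_arm", "payload": {
  "plan": [
    {"tx": 0.3, "ty": -0.2, "tz": 0, "ax": 0, "ay": 0, "az": 0},
    {"tx": 0.6, "ty": -0.4, "tz": 0, "ax": 0, "ay": 0, "az": 0},
    {"tx": 0.9, "ty": -0.6, "tz": 0, "ax": 0, "ay": 0, "az": 0},
    {"tx": 1.2, "ty": -0.8, "tz": 0, "ax": 0, "ay": 0, "az": 0},
    {"tx": 1.5, "ty": -1.0, "tz": 0, "ax": 0, "ay": 0, "az": 0},
    {"tx": 1.5, "ty": -1.0, "tz": 0, "ax": 0, "ay": 0, "az": 0},
    {"tx": 1.5, "ty": -1.0, "tz": 0, "ax": 0, "ay": 0, "az": 0},
    {"tx": 1.5, "ty": -1.0, "tz": 0, "ax": 0, "ay": 0, "az": 0},
    {"tx": 1.5, "ty": -1.0, "tz": 0, "ax": 0, "ay": 0, "az": 0},
    {"tx": 1.5, "ty": -1.0, "tz": 0, "ax": 0, "ay": 0, "az": 0}
  ]
}}

```text
time: 31.95
eef_pos: [0.4933, -0.0239, 0.0674]
ee_rot: [0.673, 0.203, 0.681, -0.205]
wrist_force: [-1.1, 3.7, -0.3]
opening: 0.0107
```

Emit:
{"api": "step_arm", "payload": {
  "plan": [
    {"tx": 0.6, "ty": -0.4, "tz": 0, "ax": 0, "ay": 0, "az": 0},
    {"tx": 0.9, "ty": -0.6, "tz": 0, "ax": 0, "ay": 0, "az": 0},
    {"tx": 1.2, "ty": -0.8, "tz": 0, "ax": 0, "ay": 0, "az": 0},
    {"tx": 1.5, "ty": -1.0, "tz": 0, "ax": 0, "ay": 0, "az": 0},
    {"tx": 1.8, "ty": -1.2, "tz": 0, "ax": 0, "ay": 0, "az": 0},
    {"tx": 1.8, "ty": -1.2, "tz": 0, "ax": 0, "ay": 0, "az": 0},
    {"tx": 1.8, "ty": -1.2, "tz": 0, "ax": 0, "ay": 0, "az": 0},
    {"tx": 1.8, "ty": -1.2, "tz": 0, "ax": 0, "ay": 0, "az": 0},
    {"tx": 1.8, "ty": -1.2, "tz": 0, "ax": 0, "ay": 0, "az": 0},
    {"tx": 1.8, "ty": -1.2, "tz": 0, "ax": 0, "ay": 0, "az": 0}
  ]
}}

```text
time: 33.2
eef_pos: [0.4935, -0.0241, 0.0672]
ee_rot: [0.672, 0.203, 0.682, -0.205]
wrist_force: [-4.1, 4.2, 2.2]
opening: 0.0108
```

A hard stop: 0.3 mm of motion for 2.2 mm commanded, at 6 N. I'll unload, let go and rise.

Emit:
{"api": "step_arm", "payload": {
  "plan": [
    {"tx": 0, "ty": 0, "tz": 0, "ax": 0, "ay": 0, "az": 0},
    {"tx": 0, "ty": 0, "tz": 0, "ax": 0, "ay": 0, "az": 0},
    {"tx": 0, "ty": 0, "tz": 0, "ax": 0, "ay": 0, "az": 0},
    {"tx": 0, "ty": 0, "tz": 1, "ax": 0, "ay": 0, "az": 0},
    {"tx": 0, "ty": 0, "tz": 10, "ax": 0, "ay": 0, "az": 0},
    {"tx": 0, "ty": 0, "tz": 30, "ax": 0, "ay": 0, "az": 0},
    {"tx": 0, "ty": 0, "tz": 60, "ax": 0, "ay": 0, "az": 0},
    {"tx": -15, "ty": 20, "tz": 100, "ax": 0, "ay": 0, "az": 0},
    {"tx": -30, "ty": 60, "tz": 130, "ax": 0, "ay": 0, "az": 0},
    {"tx": -40, "ty": 110, "tz": 140, "ax": 0, "ay": 0, "az": 0}
  ],
  "gripper": 34
}}

```text
time: 34.45
eef_pos: [0.4542, 0.0861, 0.2099]
ee_rot: [0.673, 0.205, 0.68, -0.205]
wrist_force: [-0.1, 0.7, -0.3]
opening: 0.0342
```

Emit:
{"api": "step_arm", "payload": {
  "plan": [
    {"tx": -5, "ty": 50, "tz": 10, "ax": 0, "ay": 0, "az": 0},
    {"tx": -10, "ty": 100, "tz": 20, "ax": 0, "ay": 0, "az": 0},
    {"tx": -15, "ty": 150, "tz": 20, "ax": 0, "ay": 0, "az": 0},
    {"tx": -30, "ty": 200, "tz": 20, "ax": 0, "ay": 0, "az": 0},
    {"tx": -50, "ty": 240, "tz": 20, "ax": 0, "ay": 0, "az": 0},
    {"tx": -70, "ty": 280, "tz": 20, "ax": 0, "ay": 0, "az": 0},
    {"tx": -90, "ty": 310, "tz": 20, "ax": 0, "ay": 0, "az": 0},
    {"tx": -90, "ty": 310, "tz": 20, "ax": 0, "ay": 0, "az": 0},
    {"tx": -90, "ty": 310, "tz": 20, "ax": 0, "ay": 0, "az": 0},
    {"tx": -90, "ty": 310, "tz": 20, "ax": 0, "ay": 0, "az": 0}
  ]
}}

```text
time: 35.7
eef_pos: [0.3654, 0.3946, 0.2302]
ee_rot: [0.673, 0.205, 0.68, -0.206]
wrist_force: [0.9, -0.3, -0.5]
opening: 0.034
```

```bash
python3 - <<'E'
from h import *
a=grab('scene');b=grab('top')
A=cv2.resize(a[220:300,250:330],(400,400),interpolation=cv2.INTER_CUBIC)
B=cv2.resize(b[215:275,265:325],(400,400),interpolation=cv2.INTER_CUBIC)
cv2.imwrite('pics/f1.png',np.hstack([A,B]))
s=manip.sense();print(s['time'],s['eef_pos'],s['wrist_force'])
E
```

```text
35.8 [0.36517209 0.39493454 0.23010464] [0.55648506 0.34453972 0.18894992]
```

View pics/f1.png

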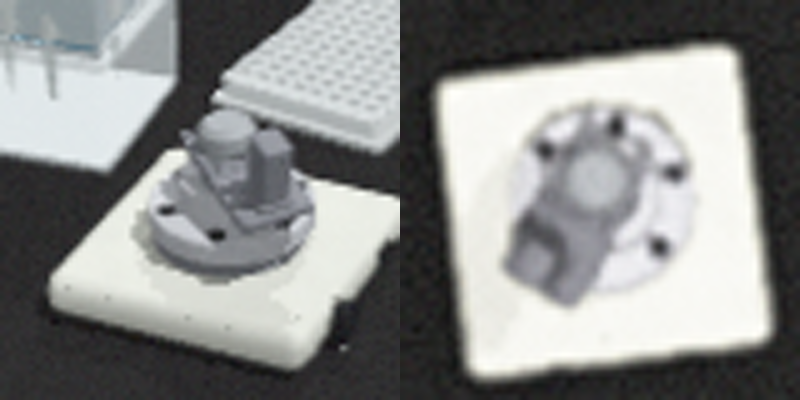

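```bash
python3 - <<'E'
from h import *
b0=cv2.imread('pics/top0.png')
f=lambda x,y:((x+.5)/6.667-.5+265,(y+.5)/6.667-.5+215)
r=onz('top',*f(138,284),.057)*1e3; h=onz('top',*f(196,179),.0705)*1e3
print(r,h,np.hypot(*(r-h)[:2]))
E
```

```text
[485.35290428 -21.13522262  57.        ] [518.25010472 -41.07863928  70.5       ] 38.47032186761086
```

```bash
python3 -c "
from rig import manip
print(manip.finish_job())"
```

```text
the job is handed in; nothing more can be done
None
```

I set the rotor on the hub and pushed the smaller clip into the spindle groove up to its stop. I then let go, cleared the arm and handed the job in at about 36 s; the interface gives no verdict.

- **Rotor:** it went over the spindle with no noticeable side force and met the hub at about 6 N. The last pictures show it lying flat and centred.
- **Groove height:** a light touch put the spindle's head at 70.45 mm, and two readings agreed. That puts the groove floor at about 53.4 mm, so I pushed the clip in with its underside at about 55 mm.
- **Clip:** the highest push I read was about 6.5 N. The nibs then passed and drew the clip in. At the end it moved only 0.3 mm for 2.2 mm commanded, at about 6 N, which I took as the hard stop.
- **Last picture:** the jaws are round the neck under the head, and nothing touches the drive, rotor or clip. I did not re-measure the petri dish, well plate, marker and forceps, but no move went near them.
- **Check that disagreed:** the clip's rear edge measured 38.5 mm from the spindle axis in the top view, where 42 mm was expected. The clip cannot go past its stop, and one left short of home would read more than 42 mm. I put the gap down to droop and pixel and calibration error.

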